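Sort the sanding blocks by feel

ROBOT

A 6-joint arm with a two-finger parallel gripper is mounted at the origin on the work surface. World frame = base frame: x ahead of the robot, y to its left, z up, the work surface at z = 0. Lengths are in m, angles in rad, forces in N, time in s.
With the tool pointing down it reaches from about 0.275 to 0.825 m from the base axis. Payload 5.2 kg.
Tool frame: the origin (TCP) lies between the finger pads; the fingertips stand 22 mm ahead of it and the grasp point (between the pads) lies 3 mm ahead of it; x points along the fingers, y is the direction in which the jaws open and shut, and the axes are right-handed (so a half turn about x gives the same grasp; the last joint's range is limited). The gripper opens to 93 mm and grips with 3 to 60 N. Pads are 15 mm wide; open, the fingers measure 128 mm over their backs; the gripper's body (75 mm by 188 mm) begins 65 mm behind the grasp point.
Start: joints at [1.033, 0.259, 1.535, -0, 1.348, -0.203], TCP at [0.181, 0.519, 0.241] pointing down, gripper open.
Joint ranges: [-3.14, 3.14], [-0.91, 2.08], [0.19, 2.58], [-1.22, 4.36], [0.22, 2.71], [-3.12, 3.12]. Speed limits (rad/s): [2.57, 2.57, 3.14, 3.14, 3.14, 3.14].

INTERFACE

Orientations are given as a rotation vector (axis times angle).
In Python, from plant import get_state, camera, get_calibration, finish_job gives the robot as it stands.
- The arm moves only by the tool move_arm, never from a script. Its argument "targets" is a list of rows, each an object with "grip": the opening, from 0 (shut) to 1 (fully open); "slide": the shift along the tool's x, y, z in mm, a list of three; "turn": the turn about the tool's x in degrees. In form: [{"grip": grip, "slide": [x, y, z], "turn": turn}, ...]. A call has 1 to 8 rows; each row is the pose to reach, as a shift and turn from the pose commanded when the call began, along the tool's axes at that moment; what a row does not reach only later rows make up. A row lasts 1/8 s, in which the tool goes at most 62.5 mm and 10.7 degrees, less where a joint would pass 70% of its speed; a pose out of reach is approached as far as the arm can. A call with a gripper value outside its range is refused whole. The fingers move at their own pace and stop on an object; "squeeze" is the grip in N (left out, the last holds). Time passes only in rows, so rows that repeat a pose let the fingers close. It gives the time, the measured TCP pose, the force and the opening at its end, in the units of the state.
- get_state(): the state, without advancing time (a new reading comes with each control period).
- camera(name): name is "scene" or "side" or "wrist"; returns (picture, depth): 400x640x3 uint8, red, green, blue; 400x640 float32, m along the optical axis (not along the pixel's ray), 0 where there is no reading.
- get_calibration(name): a dict with "K" (3x3 intrinsics, pixels), "distortion" ([k1, k2, p1, p2, k3] as OpenCV has them; the pictures are not rectified), "R" (3x3) and "t" (3): a world point X has camera coordinates R X + t. Camera axes: x right, y down, z forward; pixel columns grow to the right and rows downward; lengths in m; the calibration is good to about 2 mm. A picture is of the moment at which its call begins: read the wrist's pose just before it. get_calibration takes no time and is no camera call; for the wrist camera it gives the pose at the moment of the call.
- finish_job(): hands the job in, once; it reports no verdict.
The state is a dict: "time": time; "q": joint angles; "joint_vel": joint speeds; "joint_torque": joint torques, N m; "ee_pos": TCP position; "orientation": TCP orientation; "force": force on the tool from outside, world axes, zero at the start; "moment": the same for the moment, N m; "gripper_width": finger opening in m.
Only numpy, scipy, OpenCV 4.12 (cv2) and the standard library are available. Lean on these libraries where they do the work, as an engineer would, in place of code of your own. Each camera call takes 0.05 s, during which the arm holds its last target. There are 200 camera calls.

TASK

The three sanding blocks on the workbench look alike, but two have gone soft inside and one is still hard. Pinch each across its width, firmly but not roughly, to feel whether its red face gives way, then set the squashed soft ones down in the orange tray and the hard one in the blue tray, lying flat on the tray floor and let go. Do not drop or crush them, and leave the other things on the bench alone.

Things in the scene. Friction and masses are not known exactly. Their poses are not given: they have to be found in the camera images.
- block_a_center (a point): centre (half-way up) of a sanding block: dark grey body, one long side (+y) covered by a rust-red abrasive face; 84 mm long (x), 46 mm high (z), 49 to 56 mm wide (y; unequally worn, so width tells nothing of firmness), 160 g, flat on the bench at the start. Soft or hard changes from start to start and cannot be seen
- block_b_center (a point): centre (half-way up) of a sanding block: dark grey body, one long side (+y) covered by a rust-red abrasive face; 84 mm long (x), 46 mm high (z), 49 to 56 mm wide (y; unequally worn, so width tells nothing of firmness), 160 g, flat on the bench at the start. Soft or hard changes from start to start and cannot be seen
- block_c_center (a point): centre (half-way up) of a sanding block: dark grey body, one long side (+y) covered by a rust-red abrasive face; 84 mm long (x), 46 mm high (z), 49 to 56 mm wide (y; unequally worn, so width tells nothing of firmness), 160 g, flat on the bench at the start. Soft or hard changes from start to start and cannot be seen
- block_a: the same sanding block, A; origin at the centre of its underside. Pinched across its width (along y) with 8 N or more, the red face of a soft block sinks in, up to 8 mm, and stays in; a hard one holds (under 1.5 mm). Below 4 N neither gives. More than 25 N per finger spoils any block
- block_b: the same sanding block, B; origin at the centre of its underside. Pinched across its width (along y) with 8 N or more, the red face of a soft block sinks in, up to 8 mm, and stays in; a hard one holds (under 1.5 mm). Below 4 N neither gives. More than 25 N per finger spoils any block
- block_c: the same sanding block, C; origin at the centre of its underside. Pinched across its width (along y) with 8 N or more, the red face of a soft block sinks in, up to 8 mm, and stays in; a hard one holds (under 1.5 mm). Below 4 N neither gives. More than 25 N per finger spoils any block
- face_a (a joint): how far the rust-red face of block_a has sunk in: 0 at the start, 0.008 m fully in
- face_b (a joint): how far the rust-red face of block_b has sunk in: 0 at the start, 0.008 m fully in
- face_c (a joint): how far the rust-red face of block_c has sunk in: 0 at the start, 0.008 m fully in
- tray_soft: fixed low orange plastic tray for the soft blocks, open on top: outside 220 mm (x) by 150 mm (y) by 16 mm high, walls and floor 4 mm thick; origin at the centre of its underside. It holds two blocks side by side, 105 mm apart along its x, their length along its y
- tray_hard: fixed low blue plastic tray for the hard blocks, open on top: outside 220 mm (x) by 150 mm (y) by 16 mm high, walls and floor 4 mm thick; origin at the centre of its underside. It holds two blocks side by side, 105 mm apart along its x, their length along its y
- glue: bystander: red glue bottle, 60 mm across, 90 mm high; origin under its centre
- hammer: bystander: hammer lying on the bench; origin at its underside
- driver: bystander: screwdriver lying on the bench; origin at its underside
- offcut: bystander: pine offcut, 70 by 45 by 20 mm; origin under its centre
- pencil: bystander: yellow pencil, 166 mm long, 8 mm thick, along its x; origin under its middle
- square: bystander: try square lying flat, wooden stock 110 mm along y, steel blade 150 mm along x; origin under the middle of the stock
- jar: bystander: amber jar, 68 mm across, 70 mm high; origin under its centre
Not all that is in view belongs to the job. What is shaped like the block_a but green or yellow is not meant.

How it is judged:
At the end, for the whole second after the job is handed in: the two soft blocks, faces sunk in over 2 mm, have their centres inside the orange tray, the hard one, face in under 2 mm, inside the blue (within 105 mm along x, 70 mm along y of the tray's middle), centres 18 to 36 mm above the tray's underside, level to 0.15 rad, at rest, let go (((value of joint face_a above 0.002 m and x of block_a_center in the frame of tray_soft between -0.105 and 0.105 m and y of block_a_center in the frame of tray_soft between -0.07 and 0.07 m and z of block_a_center in the frame of tray_soft between 0.018 and 0.036 m) or (value of joint face_a below 0.002 m and x of block_a_center in the frame of tray_hard between -0.105 and 0.105 m and y of block_a_center in the frame of tray_hard between -0.07 and 0.07 m and z of block_a_center in the frame of tray_hard between 0.018 and 0.036 m)) and angle between each of block_a_center, block_b_center, block_c_center's own z axis and vertical below 0.15 rad and linear speed of each of block_a, block_b, block_c below 0.02 m/s and ((value of joint face_b above 0.002 m and x of block_b_center in the frame of tray_soft between -0.105 and 0.105 m and y of block_b_center in the frame of tray_soft between -0.07 and 0.07 m and z of block_b_center in the frame of tray_soft between 0.018 and 0.036 m) or (value of joint face_b below 0.002 m and x of block_b_center in the frame of tray_hard between -0.105 and 0.105 m and y of block_b_center in the frame of tray_hard between -0.07 and 0.07 m and z of block_b_center in the frame of tray_hard between 0.018 and 0.036 m)) and ((value of joint face_c above 0.002 m and x of block_c_center in the frame of tray_soft between -0.105 and 0.105 m and y of block_c_center in the frame of tray_soft between -0.07 and 0.07 m and z of block_c_center in the frame of tray_soft between 0.018 and 0.036 m) or (value of joint face_c below 0.002 m and x of block_c_center in the frame of tray_hard between -0.105 and 0.105 m and y of block_c_center in the frame of tray_hard between -0.07 and 0.07 m and z of block_c_center in the frame of tray_hard between 0.018 and 0.036 m)) and (value of joint each of face_a, face_b above 0.002 m or value of joint each of face_b, face_c above 0.002 m or value of joint each of face_a, face_c above 0.002 m)); the robot touches nothing.
It fails at once if a sanding block is pinched harder than 25 N per finger (50 N over both) (contact force between the fingers and block_a above 50 N or contact force between the fingers and block_b above 50 N or contact force between the fingers and block_c above 50 N).
It fails at once if a sanding block is dropped or thrown (moves faster than 0.8 m/s while the fingers do not hold it) ((linear speed of block_a above 0.8 m/s and contact force between the fingers and block_a below 0.05 N) or (linear speed of block_b above 0.8 m/s and contact force between the fingers and block_b below 0.05 N) or (linear speed of block_c above 0.8 m/s and contact force between the fingers and block_c below 0.05 N)).
It fails at once if a bystander (glue bottle, hammer, screwdriver, offcut, pencil, try square, jar) is moved by more than 30 mm (distance of any of glue, hammer, driver, offcut, pencil, square, jar from where it was at the start of the episode above 0.03 m).
It also fails if it takes over 64 s, if anything falls off the work surface, if the arm or the gripper's body presses on something with over 40 N, if the wrist force passes 120 N, or if a joint passes its speed limit or range.

## Working session

There is one attempt and no reset: what is moved stays moved. The work goes in short steps, Python scripts to look and compute and a tool call to move; the robot and the scene stay as the last step left them, time stands still between calls to the robot, and variables do not carry over. Pictures are saved under pics/ and viewed, about 8 in all and at most 12, crops included, and the job is handed in when it is done.

Besides the shell and the picture viewer there is one more tool, called by a JSON object that holds its "name" and its "arguments". move_arm: Moves the arm, as the interface text tells. Its arguments: {"type":"object","properties":{"targets":{"type":"array"},"squeeze":{"type":"number"}},"required":["targets"]}

```bash
mkdir -p pics; cat > h.py <<'E'
import numpy as np, cv2
from plant import get_state, camera, get_calibration, finish_job
from scipy.spatial.transform import Rotation as Rn
def world(cal,dep,u,v,r=1):
    K=np.array(cal['K']);D=np.array(cal['distortion']);R=np.array(cal['R']);t=np.array(cal['t'])
    w=dep[v-r:v+r+1,u-r:u+r+1];w=w[w>0]
    z=np.median(w); p=cv2.undistortPoints(np.array([[[u,v]]],float),K,D)[0,0]
    return R.T@(np.array([p[0]*z,p[1]*z,z])-t)
def wmap(cal,dep):
    K=np.array(cal['K']);D=np.array(cal['distortion']);R=np.array(cal['R']);t=np.array(cal['t'])
    h,w=dep.shape;g=np.stack(np.meshgrid(np.arange(w),np.arange(h)),-1).reshape(-1,1,2).astype(float)
    p=cv2.undistortPoints(g,K,D)[:,0];z=dep.reshape(-1,1)
    X=(np.c_[p*z,z]-t)@R; X[z[:,0]<=0]=np.nan
    return X.reshape(h,w,3)
def snap(name,tag):
    cal=get_calibration(name);im,d=camera(name)
    cv2.imwrite(f'pics/{tag}.png',im[:,:,::-1]);np.savez(f'{tag}.npz',im=im,d=d,**{k:np.array(cal[k]) for k in('K','distortion','R','t')})
    return cal,im,d
E
python3 - <<'E'
from h import *
s=get_state();print(s)
print(Rn.from_rotvec(s['orientation']).as_matrix().round(3))
for n in('scene','side'):
    c,im,d=snap(n,n);print(n,-np.array(c['R']).T@np.array(c['t']))
E
```

```text
{'time': 0.0, 'q': array([ 1.03318544e+00,  2.59311836e-01,  1.53609842e+00,  3.08647424e-05,
        1.34799260e+00, -2.02814941e-01]), 'joint_vel': array([-0.00062257,  0.00036963, -0.00199674,  0.00061563,  0.00116825,
       -0.00030517]), 'joint_torque': array([ 5.07536788e-05, -4.37321198e+01, -2.83992237e+01,  7.17938505e-02,
        4.16595291e-02, -1.82664862e-04]), 'ee_pos': array([0.18042408, 0.51902061, 0.23982829]), 'orientation': array([ 0.26143395,  1.55546561, -0.26407802]), 'force': array([ 0.0807898 , -0.2488586 ,  0.09982278]), 'moment': array([0.00173473, 0.06618357, 0.05006116]), 'gripper_width': 0.09297757862786264}
[[-0.001  0.329  0.944]
 [-0.002  0.944 -0.329]
 [-1.    -0.002 -0.   ]]
scene [0.89763021 0.66660828 0.54805128]
side [ 0.13339884 -0.48562514  0.87897363]
```

View pics/scene.png

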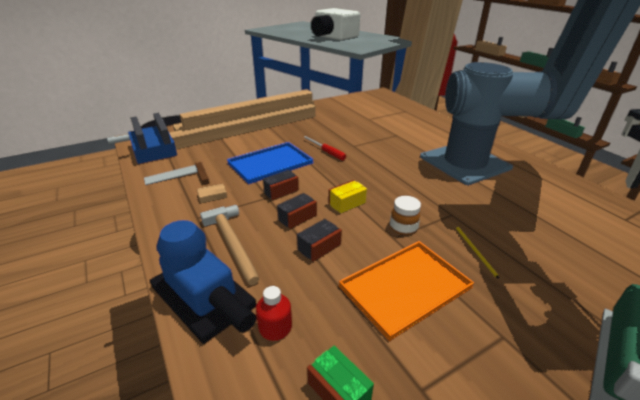

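View pics/side.png

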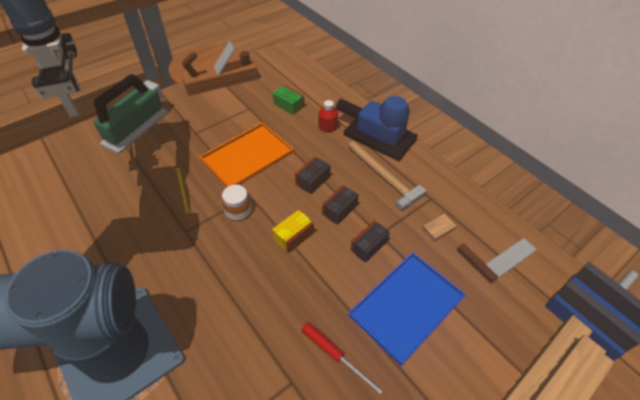

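The side picture shows three dark blocks at (313,174), (341,203) and (370,240), which are scene pixels (319,239), (297,209) and (281,184). The decoys are the yellow block at side (293,230) and the green one at (288,99). The orange tray is at side (248,155) and the blue tray at (407,307). Next I'll measure them and check in a crop.

```bash
cat > m.py <<'E'
from h import *
def clouds(tag):
    f=np.load(tag+'.npz');return f['im'],wmap(f,f['d'])
def top(W,u,v,zr=(0.036,0.056),r=45):
    c=W[v,u]; 
    if np.isnan(c).any(): c=np.nanmedian(W[v-2:v+3,u-2:u+3].reshape(-1,3),0)
    P=W[max(0,v-r):v+r,max(0,u-r):u+r].reshape(-1,3)
    P=P[(P[:,2]>zr[0])&(P[:,2]<zr[1])&(np.hypot(P[:,0]-c[0],P[:,1]-c[1])<0.062)]
    (cx,cy),(w,h),a=cv2.minAreaRect((P[:,:2]*1000).astype(np.float32))
    if w<h:a+=90;w,h=h,w
    return np.array([cx,cy,w,h,(a+90)%180-90,np.median(P[:,2])*1000,len(P)]).round(1)
E
python3 - <<'E'
from m import *
im,W=clouds('side');ims,Ws=clouds('scene')
for n,s,c in(('b1',(313,171),(319,235)),('b2',(341,200),(297,205)),('b3',(371,237),(281,181)),('yel',(293,226),(347,193))):
    print(n,'side',top(W,*s),'scene',top(Ws,*c))
hsv=cv2.cvtColor(im,cv2.COLOR_RGB2HSV)
for n,lo,hi,box in(('or',(8,180,150),(20,255,255),(190,110,310,200)),('bl',(105,150,80),(120,255,255),(340,245,475,370))):
    m=cv2.inRange(hsv,lo,hi)>0;q=np.zeros_like(m);q[box[1]:box[3],box[0]:box[2]]=1
    P=W[m&q];P=P[(P[:,2]<.02)&(P[:,2]>0)&~np.isnan(P[:,0])]
    print(n,cv2.minAreaRect((P[:,:2]*1000).astype(np.float32)),np.percentile(P[:,2],[2,50,98]))
for n,(u,v) in dict(jar=(234,192),glue=(328,104),hamhead=(412,197),hamend=(353,147),offcut=(439,226),sqst=(478,262),drv=(320,340),drvtip=(378,390),pencil=(183,190),green=(288,95),sander=(395,105)).items(): print(n,world(np.load('side.npz'),np.load('side.npz')['d'],u,v).round(3))
c=cv2.resize(im[140:275,260:420],None,fx=5,fy=4.4,interpolation=cv2.INTER_CUBIC);cv2.imwrite('pics/crop1.png',c[:,:,::-1])
E
```

```text
b1 side [598.6 124.2  87.4  57.3  13.2  45.8 567. ] scene [598.6 126.4  85.8  58.1  13.2  46.8 794. ]
b2 side [592.3   2.8  86.2  53.9  12.6  45.8 606. ] scene [592.1   5.1  85.7  53.7  12.3  46.7 568. ]
b3 side [ 578.2 -126.    87.1   49.7    7.2   45.7  699. ] scene [ 578.1 -123.1   85.5   52.2    6.4   46.6  419. ]
yel side [450.7   7.5  85.3  57.1   6.4  45.7 772. ] scene [451.2  11.2  85.5  58.6   6.9  46.8 507. ]
or ((511.271240234375, 318.6203918457031), (233.05825805664062, 168.1809844970703), 4.105484485626221) [0.00082036 0.00444172 0.01710292]
bl ((539.8017578125, -292.1881103515625), (220.2118682861328, 146.79429626464844), 5.7363200187683105) [0.00098489 0.00424794 0.01657156]
jar [0.387 0.163 0.069]
glue [0.764 0.267 0.09 ]
hamhead [ 0.754 -0.094  0.027]
hamend [0.756 0.14  0.022]
offcut [ 0.746 -0.196  0.02 ]
sqst [ 0.742 -0.321  0.02 ]
drv [ 0.338 -0.242  0.025]
drvtip [ 0.368 -0.384  0.014]
pencil [0.304 0.302 0.006]
green [0.727 0.416 0.048]
sander [0.859 0.101 0.148]
```

View pics/crop1.png

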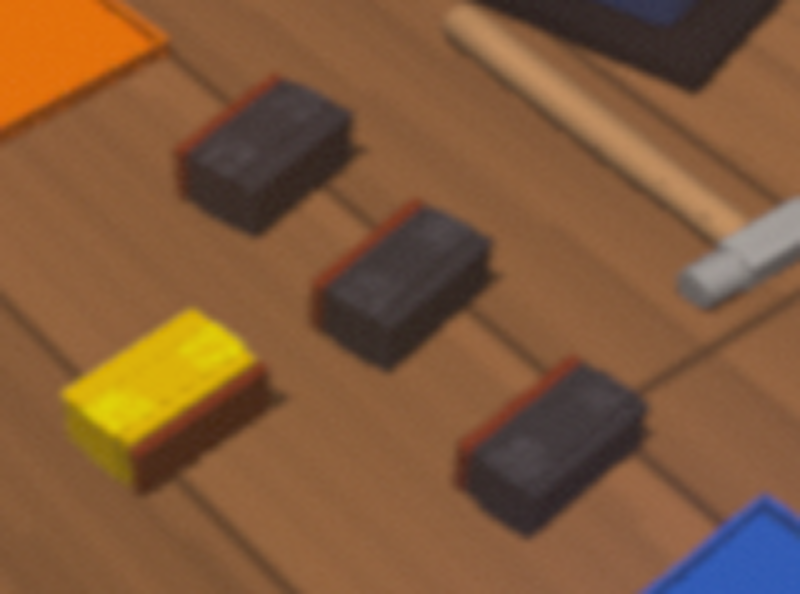

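These three dark blocks with the red face on +y are the ones to use. Their sizes and their 46 mm height agree in both cameras. I'll write a helper for the slide numbers and then approach the first block.

```bash
cat > go.py <<'E'
import sys
from h import *
# go.py x y z yawdeg : yaw = block yaw (tool y at 90+yaw)
def go(x,y,z,yaw):
    s=get_state();R=Rn.from_rotvec(s['orientation']).as_matrix()
    d=R.T@(np.array([x,y,z])-s['ee_pos']);cur=np.degrees(np.arctan2(R[1,1],R[0,1]))
    print('t',round(s['time'],2),'q6',round(s['q'][5],2),'slide',(d*1000).round(0),'turn',-round((90+yaw-cur+90)%180-90,1),'rows',round(np.linalg.norm(d)/.0625,1))
if __name__=='__main__': go(*map(float,sys.argv[1:5]))
E
python3 go.py 0.5986 0.125 0.16 13
```

```text
t 0.1 q6 -0.2 slide [  80. -235.  524.] turn -32.2 rows 9.3
```

{"name": "move_arm", "arguments": {"targets": [{"grip": 1,"slide": [20,-115,262],"turn": -32},{"grip": 1,"slide": [20,-115,262],"turn": -32},{"grip": 1,"slide": [20,-115,262],"turn": -32},{"grip": 1,"slide": [80,-235,524],"turn": -32},{"grip": 1,"slide": [80,-235,524],"turn": -32},{"grip": 1,"slide": [80,-235,524],"turn": -32},{"grip": 1,"slide": [80,-235,524],"turn": -32},{"grip": 1,"slide": [80,-235,524],"turn": -32}], "squeeze": 6}}

```text
time: 1.1
ee_pos: [0.5276, 0.1922, 0.1767]
orientation: [-0.175, 1.564, 0.176]
force: [0.3, 0.6, 0.2]
gripper_width: 0.093
```

```bash
python3 go.py 0.5986 0.125 0.16 13
```

```text
t 1.1 q6 -1.64 slide [ 17. -81.  54.] turn -0.2 rows 1.6
```

{"name": "move_arm", "arguments": {"targets": [{"grip": 1,"slide": [17,-81,54],"turn": 0},{"grip": 1,"slide": [17,-81,54],"turn": 0},{"grip": 1,"slide": [17,-81,54],"turn": 0},{"grip": 1,"slide": [17,-81,54],"turn": 0}]}}

```text
time: 1.6
ee_pos: [0.5964, 0.1272, 0.1598]
orientation: [-0.175, 1.565, 0.176]
force: [0.2, 2.0, -0.0]
gripper_width: 0.0928
```

```bash
python3 - <<'E'
from m import *
snap('wrist','w1')
E
python3 go.py 0.5986 0.125 0.031 13
```

```text
t 1.65 q6 -1.77 slide [129.  -3.   2.] turn -0.1 rows 2.1
```

View pics/w1.png

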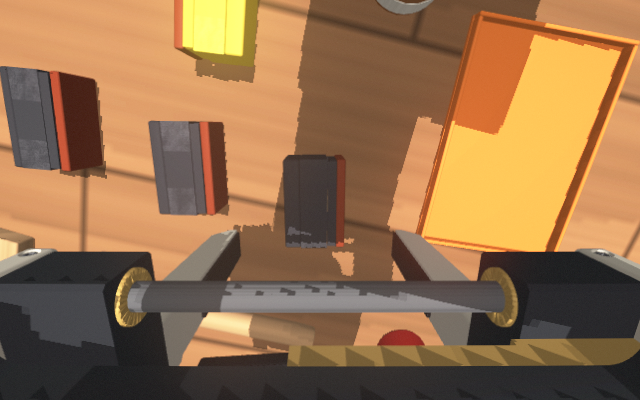

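The wrist view shows the first block at (312,195) between the fingers and aligned with them. The second is at (178,165), the third at (30,120), and the orange tray is on the right. I'll take a second measurement from this view.

```bash
python3 - <<'E'
from m import *
im,W=clouds('w1')
for u,v in((312,195),(178,165),(30,115)): print(top(W,u,v,r=75))
# tray rim
P=W[0:260,400:640].reshape(-1,3);P=P[(P[:,2]>.009)&(P[:,2]<.02)]
print(cv2.minAreaRect((P[:,:2]*1000).astype(np.float32)))
im,W=clouds('side')
for b in((190,110,310,200),(340,245,475,370)):
    P=W[b[1]:b[3],b[0]:b[2]].reshape(-1,3);P=P[(P[:,2]>.008)&(P[:,2]<.02)];print(len(P),cv2.minAreaRect((P[:,:2]*1000).astype(np.float32)))
E
```

```text
[ 598.6  124.6   84.1   56.    12.9   46.6 5354. ]
[5.929e+02 3.500e+00 8.450e+01 5.240e+01 1.280e+01 4.650e+01 5.670e+03]
[ 578.1 -124.8   84.3   52.7    7.6   46.4 6510. ]
((508.22454833984375, 278.09515380859375), (222.48001098632812, 220.77481079101562), 4.615890026092529)
646 ((519.305419921875, 308.9747314453125), (333.49444580078125, 289.8433837890625), 60.467796325683594)
1209 ((552.2796020507812, -295.56695556640625), (293.53887939453125, 319.4494323730469), 51.03914260864258)
```

{"name": "move_arm", "arguments": {"targets": [{"grip": 1,"slide": [60,-2,2],"turn": 0},{"grip": 1,"slide": [100,-2,2],"turn": 0},{"grip": 1,"slide": [129,-2,2],"turn": 0},{"grip": 1,"slide": [129,-2,2],"turn": 0},{"grip": 0.3,"slide": [129,-2,2],"turn": 0},{"grip": 0.3,"slide": [129,-2,2],"turn": 0},{"grip": 0.3,"slide": [129,-2,2],"turn": 0},{"grip": 0.3,"slide": [129,-2,2],"turn": 0}], "squeeze": 5}}

```text
time: 2.65
ee_pos: [0.5999, 0.1254, 0.032]
orientation: [-0.176, 1.562, 0.175]
force: [0.2, 2.5, 1.2]
gripper_width: 0.0574
```

{"name": "move_arm", "arguments": {"targets": [{"grip": 0.3,"slide": [0,0,0],"turn": 0},{"grip": 0.3,"slide": [0,0,0],"turn": 0}]}}

```text
time: 2.9
ee_pos: [0.5999, 0.1252, 0.032]
orientation: [-0.176, 1.563, 0.175]
force: [-0.9, 0.0, 5.3]
gripper_width: 0.0555
```

{"name": "move_arm", "arguments": {"targets": [{"grip": 0.3,"slide": [0,0,0],"turn": 0},{"grip": 0.3,"slide": [0,0,0],"turn": 0},{"grip": 0.3,"slide": [0,0,0],"turn": 0},{"grip": 0.3,"slide": [0,0,0],"turn": 0},{"grip": 0.3,"slide": [0,0,0],"turn": 0},{"grip": 0.3,"slide": [0,0,0],"turn": 0}], "squeeze": 16}}

```text
time: 3.65
ee_pos: [0.6002, 0.1249, 0.032]
orientation: [-0.176, 1.562, 0.175]
force: [-0.3, -2.2, 6.2]
gripper_width: 0.0476
```

Width went from 55.5 to 47.6 mm, so block 1 is soft. I'll refine the orange tray before carrying it there.

```bash
python3 - <<'E'
from m import *
im,W=clouds('w1')
f=np.load('w1.npz')
for u,v in((480,14),(634,42),(424,236),(552,248),(500,130),(560,140)): print(u,v,world(f,f['d'],u,v).round(3))
f=np.load('side.npz')
for u,v in((203,157),(264,127),(293,152),(233,185),(350,309),(413,256),(463,294),(402,361),(405,305)): print(u,v,world(f,f['d'],u,v).round(3))
E
python3 go.py 0.561 0.320 0.10 4.5
```

```text
480 14 [0.405 0.231 0.016]
634 42 [0.394 0.374 0.016]
424 236 [0.616 0.25  0.011]
552 248 [0.598 0.389 0.013]
500 130 [0.493 0.292 0.005]
560 140 [0.488 0.355 0.005]
203 157 [0.403 0.377 0.007]
264 127 [0.609 0.377 0.008]
293 152 [0.62  0.243 0.002]
233 185 [0.397 0.184 0.069]
350 309 [ 0.438 -0.221  0.001]
413 256 [ 0.64  -0.213  0.009]
463 294 [ 0.655 -0.352  0.013]
402 361 [ 0.443 -0.373  0.016]
405 305 [ 0.539 -0.289  0.003]
t 3.65 q6 -1.77 slide [-68. 199.   5.] turn 8.3 rows 3.4
```

{"name": "move_arm", "arguments": {"targets": [{"grip": 0.3,"slide": [-30,0,0],"turn": 0},{"grip": 0.3,"slide": [-65,20,0],"turn": 8},{"grip": 0.3,"slide": [-65,70,0],"turn": 8},{"grip": 0.3,"slide": [-65,120,0],"turn": 8},{"grip": 0.3,"slide": [-65,165,0],"turn": 8},{"grip": 0.3,"slide": [-65,195,0],"turn": 8},{"grip": 0.3,"slide": [-65,195,0],"turn": 8},{"grip": 0.3,"slide": [-65,195,0],"turn": 8}]}}

```text
time: 4.65
ee_pos: [0.556, 0.3149, 0.0956]
orientation: [-0.067, 1.571, 0.066]
force: [-0.5, -0.2, -1.0]
gripper_width: 0.0476
```

```bash
python3 -c "
from h import *
snap('side','s2')
im=cv2.imread('pics/s2.png')[90:240,170:370];cv2.imwrite('pics/s2c.png',cv2.resize(im,None,fx=4,fy=4,interpolation=2))"
python3 go.py 0.556 0.315 0.0365 5
```

```text
t 4.7 q6 -1.31 slide [59.  1. -0.] turn -0.2 rows 0.9
```

View pics/s2c.png

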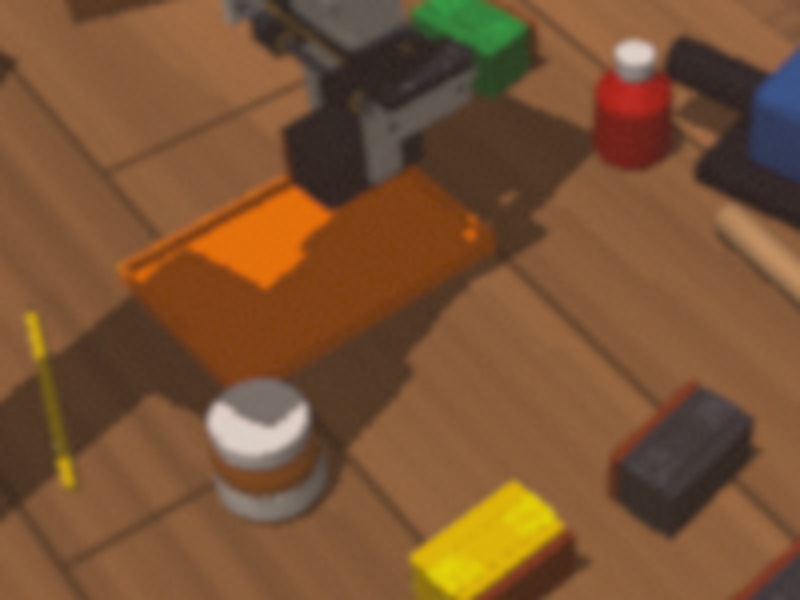

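The block hangs level over the right-hand half of the tray, at about (340,160) in the crop. I'll lower it now.

{"name": "move_arm", "arguments": {"targets": [{"grip": 0.3,"slide": [30,0,0],"turn": 0},{"grip": 0.3,"slide": [48,0,0],"turn": 0},{"grip": 0.3,"slide": [54,0,0],"turn": 0},{"grip": 0.3,"slide": [58,0,0],"turn": 0},{"grip": 0.3,"slide": [59,0,0],"turn": 0},{"grip": 0.3,"slide": [59,0,0],"turn": 0}]}}

```text
time: 5.45
ee_pos: [0.5567, 0.3157, 0.0379]
orientation: [-0.066, 1.569, 0.066]
force: [0.6, -0.5, -1.1]
gripper_width: 0.0478
```

{"name": "move_arm", "arguments": {"targets": [{"grip": 0.3,"slide": [1,0,0],"turn": 0},{"grip": 0.3,"slide": [2,0,0],"turn": 0},{"grip": 0.3,"slide": [2,0,0],"turn": 0}]}}

```text
time: 5.82
ee_pos: [0.5565, 0.3157, 0.0359]
orientation: [-0.066, 1.569, 0.066]
force: [-1.1, -0.1, 3.3]
gripper_width: 0.048
```

Touching down. I'll release, raise the arm and go to block 2.

{"name": "move_arm", "arguments": {"targets": [{"grip": 0.75,"slide": [0,0,0],"turn": 0},{"grip": 0.75,"slide": [0,0,0],"turn": 0},{"grip": 0.75,"slide": [0,0,0],"turn": 0},{"grip": 0.75,"slide": [-30,0,0],"turn": 0},{"grip": 0.75,"slide": [-70,0,0],"turn": 0},{"grip": 1,"slide": [-100,0,0],"turn": 0},{"grip": 1,"slide": [-100,0,0],"turn": 0}]}}

```text
time: 6.7
ee_pos: [0.558, 0.3162, 0.1381]
orientation: [-0.065, 1.564, 0.067]
force: [0.0, 0.5, -0.2]
gripper_width: 0.0852
```

```bash
python3 go.py 0.5925 0.0035 0.136 12.8;python3 go.py 0.5925 0.0035 0.0315 12.8
```

```text
t 6.7 q6 -1.31 slide [   2. -314.    8.] turn -8.0 rows 5.0
t 6.7 q6 -1.31 slide [ 106. -315.    7.] turn -8.0 rows 5.3
```

{"name": "move_arm", "arguments": {"targets": [{"grip": 1,"slide": [0,-314,8],"turn": -8},{"grip": 1,"slide": [0,-314,8],"turn": -8},{"grip": 1,"slide": [0,-314,8],"turn": -8},{"grip": 1,"slide": [0,-314,8],"turn": -8},{"grip": 1,"slide": [0,-314,8],"turn": -8},{"grip": 1,"slide": [0,-314,8],"turn": -8},{"grip": 1,"slide": [0,-314,8],"turn": -8}], "squeeze": 5}}

```text
time: 7.58
ee_pos: [0.5898, 0.0035, 0.134]
orientation: [-0.174, 1.566, 0.176]
force: [0.9, -0.5, -0.5]
gripper_width: 0.0933
```

```bash
python3 go.py 0.5925 0.0035 0.0315 12.8
```

```text
t 7.58 q6 -1.98 slide [102.  -1.   3.] turn -0.1 rows 1.6
```

{"name": "move_arm", "arguments": {"targets": [{"grip": 1,"slide": [50,-1,3],"turn": 0},{"grip": 1,"slide": [85,-1,3],"turn": 0},{"grip": 1,"slide": [103,-1,3],"turn": 0},{"grip": 1,"slide": [103,-1,3],"turn": 0},{"grip": 0.3,"slide": [103,-1,3],"turn": 0},{"grip": 0.3,"slide": [103,-1,3],"turn": 0},{"grip": 0.3,"slide": [103,-1,3],"turn": 0},{"grip": 0.3,"slide": [103,-1,3],"turn": 0}]}}

```text
time: 8.57
ee_pos: [0.5941, 0.0029, 0.0329]
orientation: [-0.176, 1.563, 0.175]
force: [0.2, 0.3, -0.6]
gripper_width: 0.0577
```

{"name": "move_arm", "arguments": {"targets": [{"grip": 0.3,"slide": [0,0,0],"turn": 0},{"grip": 0.3,"slide": [0,0,0],"turn": 0},{"grip": 0.3,"slide": [0,0,0],"turn": 0}]}}

```text
time: 8.95
ee_pos: [0.5939, 0.0028, 0.0327]
orientation: [-0.176, 1.563, 0.175]
force: [-1.1, -0.4, 4.9]
gripper_width: 0.0515
```

{"name": "move_arm", "arguments": {"targets": [{"grip": 0.3,"slide": [0,0,0],"turn": 0},{"grip": 0.3,"slide": [0,0,0],"turn": 0},{"grip": 0.3,"slide": [0,0,0],"turn": 0},{"grip": 0.3,"slide": [0,0,0],"turn": 0},{"grip": 0.3,"slide": [0,0,0],"turn": 0},{"grip": 0.3,"slide": [0,0,0],"turn": 0}], "squeeze": 16}}

```text
time: 9.7
ee_pos: [0.5943, 0.0025, 0.0327]
orientation: [-0.176, 1.563, 0.175]
force: [-0.1, -2.5, 5.5]
gripper_width: 0.0433
```

```bash
python3 go.py 0.455 0.306 0.1 5; python3 go.py 0.541 -0.29 0.1 5.5
```

```text
t 9.7 q6 -1.98 slide [-68. 327. -68.] turn 7.8 rows 5.5
t 9.7 q6 -1.98 slide [ -67. -273. -117.] turn 7.3 rows 4.9
```

Width went from 51.5 to 43.3 mm, so block 2 is soft too. I'll take it to the other half of the orange tray.

{"name": "move_arm", "arguments": {"targets": [{"grip": 0.3,"slide": [-40,0,0],"turn": 0},{"grip": 0.3,"slide": [-85,20,-5],"turn": 8},{"grip": 0.3,"slide": [-85,80,-17],"turn": 8},{"grip": 0.3,"slide": [-85,140,-30],"turn": 8},{"grip": 0.3,"slide": [-85,200,-42],"turn": 8},{"grip": 0.3,"slide": [-85,255,-54],"turn": 8},{"grip": 0.3,"slide": [-85,300,-64],"turn": 8},{"grip": 0.3,"slide": [-85,327,-69],"turn": 8}]}}

```text
time: 10.7
ee_pos: [0.4517, 0.3085, 0.1164]
orientation: [-0.068, 1.572, 0.068]
force: [-0.3, 0.2, -1.1]
gripper_width: 0.0436
```

{"name": "move_arm", "arguments": {"targets": [{"grip": 0.3,"slide": [0,0,0],"turn": 0},{"grip": 0.3,"slide": [0,0,0],"turn": 0}]}}

```text
time: 10.95
ee_pos: [0.4538, 0.306, 0.1167]
orientation: [-0.067, 1.571, 0.066]
force: [0.5, 0.1, -0.6]
gripper_width: 0.0438
```

```bash
python3 - <<'E'
from m import *
snap('side','s3');im,W=clouds('s3')
g=cv2.imread('pics/s3.png')[90:240,170:370];cv2.imwrite('pics/s3c.png',cv2.resize(g,None,fx=4,fy=4,interpolation=2))
E
python3 go.py 0.453 0.3065 0.0375 5
```

```text
t 11.0 q6 -1.27 slide [79.  1. -1.] turn -0.2 rows 1.3
```

View pics/s3c.png

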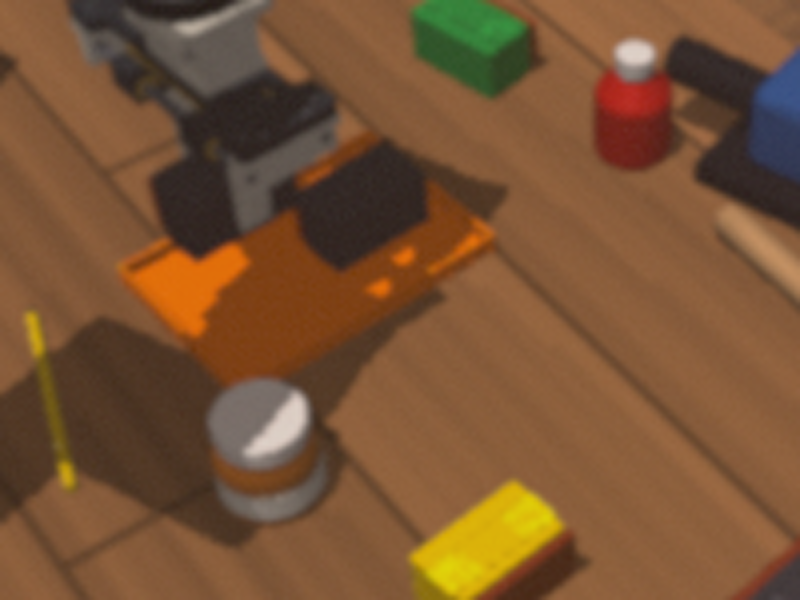

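Block 1 lies flat in the tray at (365,205), and block 2 hangs over the free left half. I'll lower it.

{"name": "move_arm", "arguments": {"targets": [{"grip": 0.3,"slide": [40,0,0],"turn": 0},{"grip": 0.3,"slide": [65,0,0],"turn": 0},{"grip": 0.3,"slide": [73,0,0],"turn": 0},{"grip": 0.3,"slide": [77,0,0],"turn": 0},{"grip": 0.3,"slide": [79,0,0],"turn": 0},{"grip": 0.3,"slide": [79,0,0],"turn": 0},{"grip": 0.3,"slide": [79,0,0],"turn": 0}]}}

```text
time: 11.88
ee_pos: [0.4543, 0.3067, 0.039]
orientation: [-0.066, 1.569, 0.066]
force: [0.6, 0.6, -1.4]
gripper_width: 0.0439
```

{"name": "move_arm", "arguments": {"targets": [{"grip": 0.3,"slide": [1,0,0],"turn": 0},{"grip": 0.3,"slide": [2,0,0],"turn": 0},{"grip": 0.3,"slide": [2,0,0],"turn": 0}]}}

```text
time: 12.25
ee_pos: [0.4541, 0.3066, 0.0367]
orientation: [-0.066, 1.569, 0.066]
force: [-0.9, 0.6, 3.7]
gripper_width: 0.0435
```

{"name": "move_arm", "arguments": {"targets": [{"grip": 0.75,"slide": [0,0,0],"turn": 0},{"grip": 0.75,"slide": [0,0,0],"turn": 0},{"grip": 0.75,"slide": [0,0,0],"turn": 0},{"grip": 0.75,"slide": [-30,0,0],"turn": 0},{"grip": 0.75,"slide": [-70,0,0],"turn": 0},{"grip": 1,"slide": [-100,0,0],"turn": 0},{"grip": 1,"slide": [-100,0,0],"turn": 0}]}}

```text
time: 13.12
ee_pos: [0.4556, 0.3072, 0.1387]
orientation: [-0.065, 1.565, 0.067]
force: [-0.4, 0.4, 0.2]
gripper_width: 0.0853
```

```bash
python3 go.py 0.578 -0.125 0.136 7.5
```

```text
t 13.12 q6 -1.26 slide [   2. -441.   86.] turn -2.7 rows 7.2
```

{"name": "move_arm", "arguments": {"targets": [{"grip": 1,"slide": [0,-440,85],"turn": -3},{"grip": 1,"slide": [0,-440,85],"turn": -3},{"grip": 1,"slide": [0,-440,85],"turn": -3},{"grip": 1,"slide": [0,-440,85],"turn": -3},{"grip": 1,"slide": [0,-440,85],"turn": -3},{"grip": 1,"slide": [0,-440,85],"turn": -3},{"grip": 1,"slide": [0,-440,85],"turn": -3},{"grip": 1,"slide": [0,-440,85],"turn": -3}], "squeeze": 5}}

```text
time: 14.12
ee_pos: [0.5757, -0.1288, 0.1344]
orientation: [-0.104, 1.57, 0.103]
force: [-0.0, 1.1, -0.2]
gripper_width: 0.093
```

{"name": "move_arm", "arguments": {"targets": [{"grip": 1,"slide": [0,0,0],"turn": 0},{"grip": 1,"slide": [0,0,0],"turn": 0}]}}

```text
time: 14.38
ee_pos: [0.5748, -0.123, 0.1355]
orientation: [-0.107, 1.57, 0.109]
force: [0.1, 0.3, 0.1]
gripper_width: 0.0928
```

```bash
python3 - <<'E'
from m import *
snap('wrist','w3');im,W=clouds('w3')
m=(W[:,:,2]>.036)&(W[:,:,2]<.056)&(np.hypot(W[:,:,0]-.578,W[:,:,1]+.125)<.06)
P=W[m];print(len(P),cv2.minAreaRect((P[:,:2]*1000).astype(np.float32)))
E
python3 go.py 0.578 -0.125 0.0315 7.5
```

```text
5578 ((578.2407836914062, -125.66098022460938), (84.02361297607422, 49.07365036010742), 7.426633358001709)
t 14.43 q6 -2.11 slide [104.  -3.   3.] turn 0.4 rows 1.7
```

{"name": "move_arm", "arguments": {"targets": [{"grip": 1,"slide": [50,-3,3],"turn": 0},{"grip": 1,"slide": [85,-3,3],"turn": 0},{"grip": 1,"slide": [104,-3,3],"turn": 0},{"grip": 1,"slide": [104,-3,3],"turn": 0},{"grip": 0.3,"slide": [104,-3,3],"turn": 0},{"grip": 0.3,"slide": [104,-3,3],"turn": 0},{"grip": 0.3,"slide": [104,-3,3],"turn": 0},{"grip": 0.3,"slide": [104,-3,3],"turn": 0}]}}

```text
time: 15.42
ee_pos: [0.5792, -0.1275, 0.0328]
orientation: [-0.107, 1.567, 0.107]
force: [-0.3, 0.7, -0.4]
gripper_width: 0.0577
```

{"name": "move_arm", "arguments": {"targets": [{"grip": 0.3,"slide": [0,0,0],"turn": 0},{"grip": 0.3,"slide": [0,0,0],"turn": 0},{"grip": 0.3,"slide": [0,0,0],"turn": 0},{"grip": 0.3,"slide": [0,0,0],"turn": 0}]}}

```text
time: 15.92
ee_pos: [0.579, -0.1274, 0.0325]
orientation: [-0.107, 1.568, 0.107]
force: [-0.9, -0.0, 4.8]
gripper_width: 0.0481
```

{"name": "move_arm", "arguments": {"targets": [{"grip": 0.3,"slide": [0,0,0],"turn": 0},{"grip": 0.3,"slide": [0,0,0],"turn": 0},{"grip": 0.3,"slide": [0,0,0],"turn": 0},{"grip": 0.3,"slide": [0,0,0],"turn": 0},{"grip": 0.3,"slide": [0,0,0],"turn": 0},{"grip": 0.3,"slide": [0,0,0],"turn": 0}], "squeeze": 16}}

```text
time: 16.68
ee_pos: [0.5791, -0.1275, 0.0326]
orientation: [-0.107, 1.568, 0.107]
force: [-1.7, 0.3, 5.5]
gripper_width: 0.0479
```

```bash
python3 go.py 0.543 -0.29 0.1 5
```

```text
t 16.68 q6 -2.11 slide [ -67. -156.  -58.] turn 2.8 rows 2.9
```

Width stayed at about 48 mm, so block 3 is hard and goes to the blue tray.

{"name": "move_arm", "arguments": {"targets": [{"grip": 0.3,"slide": [-35,0,0],"turn": 0},{"grip": 0.3,"slide": [-67,-15,-5],"turn": 2},{"grip": 0.3,"slide": [-67,-65,-24],"turn": 2},{"grip": 0.3,"slide": [-67,-115,-43],"turn": 2},{"grip": 0.3,"slide": [-67,-156,-58],"turn": 2},{"grip": 0.3,"slide": [-67,-156,-58],"turn": 2},{"grip": 0.3,"slide": [-67,-156,-58],"turn": 2}]}}

```text
time: 17.55
ee_pos: [0.5423, -0.2894, 0.0985]
orientation: [-0.078, 1.57, 0.08]
force: [0.3, 0.2, -1.6]
gripper_width: 0.048
```

```bash
python3 - <<'E'
from m import *
snap('side','s4')
g=cv2.imread('pics/s4.png')[130:380,250:500];cv2.imwrite('pics/s4c.png',cv2.resize(g,None,fx=2.4,fy=2.4,interpolation=2))
E
python3 go.py 0.543 -0.29 0.0375 5.5
```

```text
t 17.6 q6 -2.34 slide [61. -1.  0.] turn 0.3 rows 1.0
```

View pics/s4c.png

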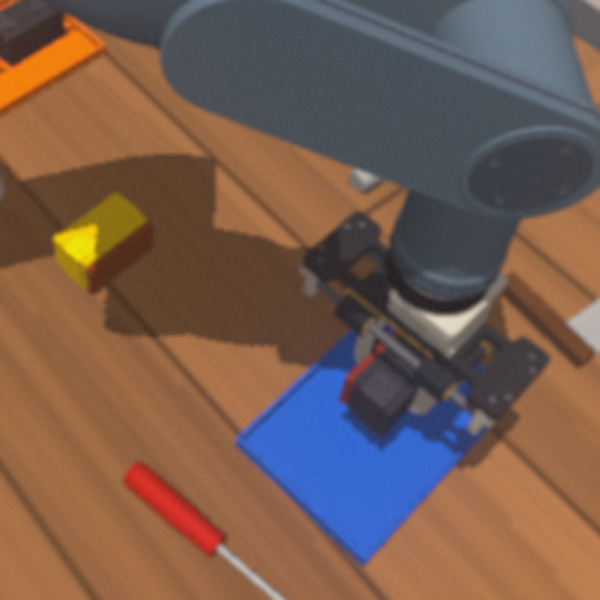

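Block 3 is held over the blue tray at about (380,390). I'll lower it.

{"name": "move_arm", "arguments": {"targets": [{"grip": 0.3,"slide": [30,0,0],"turn": 0},{"grip": 0.3,"slide": [48,0,0],"turn": 0},{"grip": 0.3,"slide": [56,0,0],"turn": 0},{"grip": 0.3,"slide": [60,0,0],"turn": 0},{"grip": 0.3,"slide": [61,0,0],"turn": 0},{"grip": 0.3,"slide": [61,0,0],"turn": 0},{"grip": 0.3,"slide": [62,0,0],"turn": 0},{"grip": 0.3,"slide": [62,0,0],"turn": 0}]}}

```text
time: 18.6
ee_pos: [0.5428, -0.2899, 0.0376]
orientation: [-0.08, 1.569, 0.079]
force: [0.2, 0.5, -0.6]
gripper_width: 0.0482
```

{"name": "move_arm", "arguments": {"targets": [{"grip": 0.3,"slide": [1,0,0],"turn": 0},{"grip": 0.3,"slide": [1,0,0],"turn": 0},{"grip": 0.3,"slide": [1,0,0],"turn": 0}]}}

```text
time: 18.98
ee_pos: [0.5428, -0.2899, 0.0365]
orientation: [-0.08, 1.569, 0.079]
force: [0.7, 0.4, 1.1]
gripper_width: 0.0482
```

{"name": "move_arm", "arguments": {"targets": [{"grip": 0.75,"slide": [0,0,0],"turn": 0},{"grip": 0.75,"slide": [0,0,0],"turn": 0},{"grip": 0.75,"slide": [0,0,0],"turn": 0},{"grip": 0.75,"slide": [-30,0,0],"turn": 0},{"grip": 0.75,"slide": [-80,0,0],"turn": 0},{"grip": 1,"slide": [-140,0,0],"turn": 0},{"grip": 1,"slide": [-160,0,0],"turn": 0},{"grip": 1,"slide": [-160,60,-30],"turn": 0}]}}

```text
time: 19.98
ee_pos: [0.5118, -0.2403, 0.1986]
orientation: [-0.082, 1.564, 0.074]
force: [-0.3, -0.0, -0.9]
gripper_width: 0.0921
```

{"name": "move_arm", "arguments": {"targets": [{"grip": 1,"slide": [0,120,-150],"turn": 0},{"grip": 1,"slide": [0,120,-150],"turn": 0},{"grip": 1,"slide": [0,120,-150],"turn": 0},{"grip": 1,"slide": [0,120,-150],"turn": 0},{"grip": 1,"slide": [0,120,-150],"turn": 0},{"grip": 1,"slide": [0,120,-150],"turn": 0}]}}

```text
time: 20.72
ee_pos: [0.3492, -0.1339, 0.1967]
orientation: [-0.08, 1.568, 0.079]
force: [0.1, 0.5, 0.2]
gripper_width: 0.0929
```

```bash
python3 - <<'E'
from m import *
print(get_state()['ee_pos'],get_state()['time'])
snap('side','s5');snap('scene','c5')
im,W=clouds('s5');im2,W2=clouds('c5')
for n,c in(('b1',(.556,.315)),('b2',(.4535,.306)),('b3',(.543,-.29))):
  for w in(W,W2):
    m=(w[:,:,2]>.038)&(w[:,:,2]<.062)&(np.hypot(w[:,:,0]-c[0],w[:,:,1]-c[1])<.052);P=w[m]
    if len(P)>50: print(n,len(P),cv2.minAreaRect((P[:,:2]*1000).astype(np.float32)),np.percentile(P[:,2],[5,50,95]).round(4))
cv2.imwrite('pics/f.png',np.vstack([im,im2])[:,:,::-1][::1,::1])
a=cv2.imread('pics/s5.png')[80:380,150:520];cv2.imwrite('pics/f.png',cv2.resize(a,None,fx=2,fy=2))
E
```

```text
[ 0.34923836 -0.13394887  0.19674515] 20.725
b1 1095 ((555.3889770507812, 316.3438720703125), (85.05158233642578, 49.27559280395508), 4.819433689117432) [0.041  0.0507 0.0524]
b2 166 ((432.96826171875, 302.87884521484375), (45.525299072265625, 48.23554611206055), 3.760389804840088) [0.0399 0.0488 0.0525]
b2 843 ((452.9332275390625, 307.60595703125), (85.71988677978516, 46.14875030517578), 4.228219032287598) [0.0406 0.0507 0.0524]
b3 904 ((542.8687744140625, -291.6227111816406), (85.73680877685547, 48.88922119140625), 5.564187049865723) [0.0441 0.0496 0.0523]
b3 315 ((542.20751953125, -288.2829895019531), (84.7953109741211, 51.880855560302734), 6.412331581115723) [0.0393 0.0504 0.0527]
```

View pics/f.png

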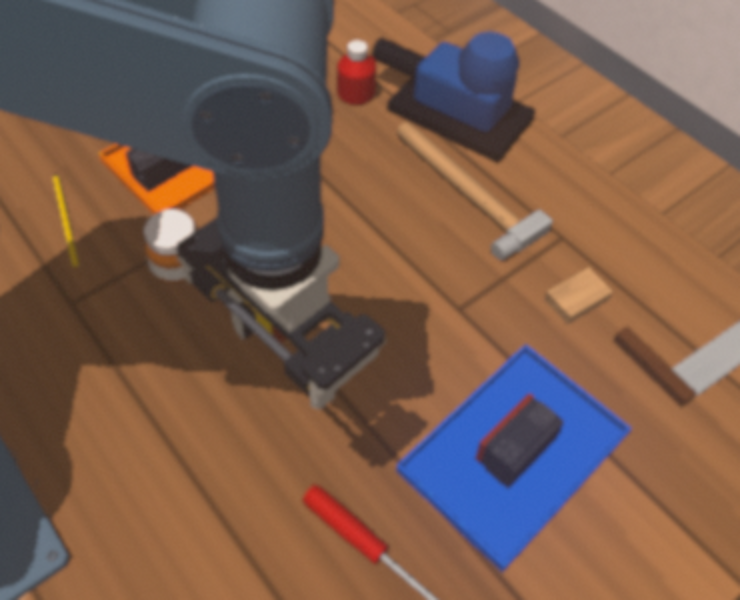

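The hard block lies flat in the blue tray at (520,440), and the bystanders in view are undisturbed. All three block tops are at about 50 mm, which matches the 4 mm floor plus the 46 mm block.

```bash
python3 -c "
from plant import finish_job; print(finish_job())"
```

```text
the job is handed in; nothing more can be done
None
```

All three blocks are sorted and the job is handed in, at about 21 s of the 64 s allowed; no verdict was given.

| Block (start position) | Width before 16 N pinch | Width after | Result | Tray |
|---|---|---|---|---|
| 1 (0.599, 0.125) | 55.5 mm | 47.6 mm | soft | orange |
| 2 (0.593, 0.003) | 51.5 mm | 43.3 mm | soft | orange |
| 3 (0.578, −0.126) | 48.1 mm | 47.9 mm | hard | blue |

- **Placing:** in the last pictures all three block tops were at about 50 mm, as expected for a block flat on a tray floor. Each was within about 1 cm of where I aimed, and all are let go with the arm clear.
- **Disagreements:** my first camera fit of the orange tray came out too large (233 × 168 mm), so I used its corner points instead. The tool read about 5 N upward while the fingers were shut on each block standing on the bench; this was gone once the block was lifted.
- **Not checked:** the last picture showed no bystander disturbed among those in view. The arm hid the yellow block and part of the orange tray from the side camera, so I measured block 1 in the orange tray from one camera only, and block 2 fully from one.

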